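# Gauge a round bar offcut in the taper gauge and set the cursor to it

## Task

Stand the thicker of the two round bars upright in the tapered slot of the gauge, entering near the wide end, and push it gently along towards the narrow end until it wedges between both jaws. Leave it wedged there upright, then slide the cursor along its rail until its pointer is level with the middle of the bar. Leave the thin round bar and the square bar standing where they are.

Things in the scene. Friction and masses are not known exactly. Their poses are not given: they have to be found in the camera images.
- gauge: Taper gauge, fixed to the desk wherever it stands: plywood plate 165 x 190 mm, 8 mm thick, with two steel jaws and a cursor rail. Origin on the plate's underside, just under the straight jaw's face, midway along the slot. y runs along the slot towards its wide end (the mouth), x across the slot from the straight to the slanted jaw, z up. The slot floor is the plate's top, z = 8 mm.
- straight_jaw: Straight jaw, steel. Origin in the middle of its gripping face, at the slot floor; axes as the gauge's (at gauge x = 0, y = 0, z = 8 mm). The face is the gauge's plane x = 0. The jaw is 30 mm thick, 150 mm long (y = -75 to 75 mm), 30 mm tall above the floor, fixed, with a tick every 10 mm on its top.
- slanted_jaw: Slanted jaw, 154 mm long, 30 mm tall (bolt heads 4 mm more). Origin in the middle of its gripping face at the slot floor; y along that face to the mouth, x into the jaw. It makes 12 degrees with the straight one: the slot is about 48 mm wide at the mouth, 16 mm at the far end. It is clamped fast, at a setting that differs by up to 5 mm either way from time to time, so where the bar stops varies.
- thick_bar: The thicker round steel bar, to be gauged: 30 mm diameter, 80 mm tall, 0.25 to 0.45 kg, standing upright loose on the desk. Origin in the centre of its underside, z along it. It wedges where its axis lies 15 mm from both jaw faces, within 40 mm of the middle of the slot's length.
- thin_bar: The thinner round steel bar, 20 mm diameter, 80 mm tall, standing loose. Origin in the centre of its underside. Not to be moved.
- square_bar: Square steel bar, 24 x 24 mm, 80 mm tall, standing loose. Origin in the centre of its underside. Not to be moved.
- cursor (a joint): The cursor on its rail beside the straight jaw: metres from the stop near the narrow end (0) towards the mouth (0.14). The pointer is at gauge y = value - 0.070. Starts near 0; stays where left (1.5 N friction). Its upright dark steel tab, to pinch, stands at gauge x = -60 mm and the pointer's y: 14 mm thick along the slot, 26 mm across, from 32 to 70 mm above the desk.
- pointer (a point): Tip of the cursor's thin brass pointer, which reaches from the tab over the straight jaw; 4 mm short of that jaw's face, about 42 mm above the desk. Axes as the gauge's.
There are look-alikes about, which are no part of the job. What is shaped like the thick_bar but orange or purple is not meant.

How it is judged:
On the way, in this order (a step that is already met when the one before it is completed fails the run):
1. the thick round bar stands in the slot, pressed by both jaws at once (over 1 N each) (x of thick_bar in the frame of gauge between 0.0125 and 0.017 m and x of thick_bar in the frame of slanted_jaw between -0.017 and -0.0125 m and y of thick_bar in the frame of gauge between -0.075 and 0.075 m and z of thick_bar in the frame of gauge between 0.005 and 0.0115 m and angle between thick_bar's own z axis and vertical below 0.1 rad and contact force between thick_bar and slanted_jaw above 1 N and contact force between thick_bar and straight_jaw above 1 N), for 0.1 s.
2. the pointer is level with the bar's axis (x of thick_bar in the frame of gauge between 0.0125 and 0.017 m and x of thick_bar in the frame of slanted_jaw between -0.017 and -0.0125 m and y of thick_bar in the frame of gauge between -0.075 and 0.075 m and z of thick_bar in the frame of gauge between 0.005 and 0.0115 m and angle between thick_bar's own z axis and vertical below 0.1 rad and y of thick_bar in the frame of pointer between -0.005 and 0.005 m), for 0.2 s.
At the end, for the whole second after the job is handed in: The thick round bar stands upright (within 0.1 rad) on the slot floor, at rest, its axis 12.5 to 17 mm from each jaw's face (touching both to within 2 mm), and the cursor's pointer is at rest within 5 mm, along the slot, of the bar's axis (all of step 2 and linear speed of thick_bar below 0.01 m/s and velocity of joint cursor between -0.005 and 0.005 m/s).
It fails at once if the thin round bar is moved more than 25 mm or tipped (distance of thin_bar from where it was at the start of the episode above 0.025 m or angle between thin_bar's own z axis and vertical above 0.4 rad).
It fails at once if the square bar is moved more than 25 mm or tipped (distance of square_bar from where it was at the start of the episode above 0.025 m or angle between square_bar's own z axis and vertical above 0.4 rad).
It also fails if it takes over 53 s, if anything falls off the work surface, if the arm or the gripper's body presses on something with over 40 N, if the wrist force passes 120 N, or if a joint passes its speed limit or range.

## Robot

A 6-joint arm with a two-finger parallel gripper is mounted at the origin on a cart in front of the work surface, level with it; the furniture and walls round the work are solid. World frame = base frame: x ahead of the robot, y to its left, z up, the work surface at z = 0. Lengths are in m, angles in rad, forces in N, time in s.
With the tool pointing down it reaches from about 0.375 to 0.975 m from the base axis. Payload 3.8 kg.
Tool frame: the origin (TCP) lies on the centre line of the jaws, within the pads' length; the fingertips stand 14 mm ahead of it and the grasp point (between the pads) lies 5 mm behind it; z points along the fingers, y is the line along which they close (so a half turn about z gives the same grasp; the last joint's range is limited). The gripper opens to 85 mm and grips with 20 to 120 N. Pads are 22 mm wide; open, the fingers measure 114 mm over their backs; the gripper's body (76 mm by 85 mm) begins 54 mm behind the grasp point. The pads swing forward as they close: fully open they stand 13 mm farther back than shut.
Start: joints at [-1.364, 0.264, 1.604, -0, 1.274, -0.037], TCP at [0.163, -0.655, 0.245] pointing down, gripper open.
Joint ranges: [-2.63, 2.63], [-0.94, 2.18], [0.31, 2.57], [-1.31, 4.45], [0, 2.66], [-2.55, 2.55]. Speed limits (rad/s): [2.57, 2.57, 3.14, 3.14, 3.14, 3.14].

## Interface

Orientations are given as a rotation vector (axis times angle).
In Python, from workcell import bot, eyes, spot_in gives the robot as it stands.
- The arm moves only by the tool carry_out, never from a script. Its argument "series" is text: rows parted by semicolons, each of 4 numbers parted by spaces: the shift along the world's x, y, z in m, then the turn about the world's z in degrees. In form: tx ty tz roll; .... A call has 1 to 20 rows; each row shifts and turns the commanded pose from where the row before left it; what a row does not reach is not made up. A row lasts 1/8 s, in which the tool goes at most 62.5 mm and 10.7 degrees, less where a joint would pass 70% of its speed; a pose out of reach is approached as far as the arm can. A call is refused whole if a number of a shift passes 0.0625 or a number of a turn 10.7, either way. A call with a gripper value outside its range is refused whole. "jaw" is the gripper command: -1 is shut, 1 is fully open, values between are in proportion, set as the call begins (left out, the last holds). The fingers move at their own pace and stop on an object; "grip_force" is the grip in N (left out, the last holds). Time passes only in rows, so rows that do not move let the fingers close. It gives the time, the measured TCP pose, the force, the opening and the grip force at its end, in the units of the state.
- bot.read_state(): the state, without advancing time (a new reading comes with each control period).
- eyes.read_camera(name): name is "scene" or "top" or "wrist"; returns (picture, depth): 480x640x3 uint8, blue, green, red; 480x640 float32, m along the optical axis (not along the pixel's ray), 0 where there is no reading.
- eyes.get_calibration(name): a dict with "K" (3x3 intrinsics, pixels), "position" and "rotation" of the camera in the world; the wrist camera has in their place "T_tool_cam" (4x4, takes a point from camera to tool coordinates, whose origin is the TCP and whose axes are the flange's). Camera axes: x right, y down, z forward; pixel columns grow to the right and rows downward; lengths in m; the calibration is good to about 2 mm. A picture is of the moment at which its call begins: read the wrist's pose just before it. get_calibration takes no time and is no camera call.
- bot.finish_job(): hands the job in; it is judged then, once.
Trained networks look in the newest picture that a camera, given by its name, has taken for a name from the list of things; names that differ only in an ending like _2 or _b are one class to them, and where a whole thing is asked for, a point or a joint stands for the part that bears it (a point fixed in the world has none). Each returns a list of dicts, best first, with "score" (0 to 1); they miss things now and then, are a little off and sometimes report something else, mostly with a low value. They report only what shows in the picture. A call takes as long as a camera call. They do not tell look-alikes from the thing itself.
- spot_in(camera, target): "rect" ([centre column, centre row, width, height] in pixels, round what is visible of it).
The state is a dict: "time": time; "q": joint angles; "joint_vel": joint speeds; "joint_torque": joint torques, N m; "tool_pos": TCP position; "tcp_rot": TCP orientation; "wrist_force": force on the tool from outside, world axes, zero at the start; "torque": the same for the moment, N m; "width": opening from 0.0 (shut) to 1.0 (fully open); "grip_force": force on a finger pad.
Only numpy, scipy, OpenCV 4.12 (cv2) and the standard library are available. Lean on these libraries where they do the work, as an engineer would, in place of code of your own. Each camera call takes 0.05 s, during which the arm holds its last target. There are 200 camera calls.

## Working session

There is one attempt and no reset: what is moved stays moved. The work goes in short steps, Python scripts to look and compute and a tool call to move; the robot and the scene stay as the last step left them, time stands still between calls to the robot, and variables do not carry over. Pictures are saved under pics/ and viewed, at most 10 in all, crops included, and the job is handed in when it is done.

Besides the shell and the picture viewer there is one more tool, called after "Call:" in YAML: its name, and indented under it one key for each argument. carry_out: Moves the arm, as the interface text tells. Its arguments: {"type":"object","properties":{"series":{"type":"string"},"jaw":{"type":"number"},"grip_force":{"type":"number"}},"required":["series"]}

```bash
mkdir -p pics
cat > h.py <<'E'
import numpy as np, cv2
from workcell import bot, eyes, spot_in
def cam(n):
    c=eyes.get_calibration(n); K=np.array(c["K"])
    if n=="wrist":
        s=bot.read_state(); T=np.eye(4); T[:3,:3]=cv2.Rodrigues(np.array(s["tcp_rot"],float))[0]; T[:3,3]=s["tool_pos"]
        T=T@np.array(c["T_tool_cam"]); return K,T[:3,:3],T[:3,3]
    return K,np.array(c["rotation"]),np.array(c["position"])
def at_z(C,u,v,z):
    K,R,p=C; d=R@np.linalg.solve(K,[u,v,1.]); return p+d*(z-p[2])/d[2]
def cloud(C,D):
    K,R,p=C; v,u=np.mgrid[:480,:640]; r=np.stack([u,v,np.ones_like(u)],-1)@np.linalg.inv(K).T
    return (r*D[...,None])@R.T+p
def proj(C,P):
    K,R,p=C; q=K@(R.T@(np.array(P)-p)); return q[:2]/q[2]
E
python3 - <<'E'
from h import *
ims=[]
for n in ["scene","top"]:
    I,D=eyes.read_camera(n); C=cam(n); cv2.imwrite(f"pics/{n}0.png",I); np.save(n+"D.npy",D)
    print(n,C[2],C[1].tolist())
    for t in ["gauge","thick_bar","thin_bar","square_bar","cursor","slanted_jaw","straight_jaw"]:
        for d in spot_in(n,t)[:5]: print(t,round(d["score"],2),np.round(d["rect"]), np.round(at_z(C,d["rect"][0],d["rect"][1],.06),3))
print(bot.read_state()["time"])
E
```

```text
scene [-0.18343247  0.63916943  0.59389721] [-1.0240882652467447, 2.1661315593914985, -1.2692960137623939]Traceback (most recent call last):
  File "<stdin>", line 7, in <module>
  File "h.py", line 10, in at_z
    K,R,p=C; d=R@np.linalg.solve(K,[u,v,1.]); return p+d*(z-p[2])/d[2]
                                                                  ~^^^
IndexError: invalid index to scalar variable.
```

Rotation is a rotation vector.

```bash
sed -i 's/return K,np.array(c\["rotation"\]),/return K,cv2.Rodrigues(np.array(c["rotation"],float))[0],/' h.py
python3 - <<'E'
from h import *
for n in ["scene","top"]:
    I,D=eyes.read_camera(n); C=cam(n); cv2.imwrite(f"pics/{n}0.png",I); np.save(n+"D.npy",D)
    print(n,C[2])
    for t in ["gauge","thick_bar","thin_bar","square_bar","cursor","slanted_jaw","straight_jaw"]:
        for d in spot_in(n,t)[:5]: print(t,round(d["score"],2),np.round(d["rect"]), np.round(at_z(C,d["rect"][0],d["rect"][1],.06),3))
print(bot.read_state()["time"])
E
```

```text
scene [-0.18343247  0.63916943  0.59389721]
gauge 0.69 [416. 193.  16.  37.] [ 0.575 -0.243  0.06 ]
gauge 0.64 [314. 258. 132.  75.] [0.501 0.092 0.06 ]
thick_bar 0.9 [403. 207.  16.  39.] [ 0.542 -0.171  0.06 ]
thick_bar 0.72 [418. 193.  17.  36.] [ 0.57  -0.247  0.06 ]
thin_bar 0.87 [173. 309.  20.  48.] [0.52  0.349 0.06 ]
square_bar 0.72 [273. 320.  19.  50.] [0.403 0.249 0.06 ]
cursor 0.76 [350. 246.  20.  30.] [0.494 0.016 0.06 ]
cursor 0.59 [273. 319.  19.  50.] [0.405 0.248 0.06 ]
slanted_jaw 0.94 [302. 240.  83.  29.] [0.566 0.069 0.06 ]
straight_jaw 0.91 [309. 254.  66.  38.] [0.518 0.089 0.06 ]
top [0.32999378 0.03671648 1.18305551]
gauge 0.85 [306. 215. 102.  89.] [0.563 0.039 0.06 ]
thick_bar 0.82 [436. 245.  26.  15.] [ 0.51  -0.234  0.06 ]
thick_bar 0.52 [452. 209.  21.  24.] [ 0.589 -0.27   0.06 ]
thick_bar 0.52 [417. 224.  23.  20.] [ 0.554 -0.195  0.06 ]
thin_bar 0.66 [162. 220.  15.  18.] [0.542 0.338 0.06 ]
square_bar 0.59 [212. 275.  21.  17.] [0.43  0.228 0.06 ]
cursor 0.55 [327. 238.  12.  30.] [ 0.517 -0.007  0.06 ]
slanted_jaw 0.67 [310. 193.  71.  36.] [0.611 0.033 0.06 ]
straight_jaw 0.66 [306. 218.  66.  26.] [0.558 0.039 0.06 ]
straight_jaw 0.47 [211. 279.  22.  15.] [0.424 0.229 0.06 ]
straight_jaw 0.28 [328. 236.  11.  30.] [ 0.521 -0.008  0.06 ]
0.9
```

View pics/top0.png

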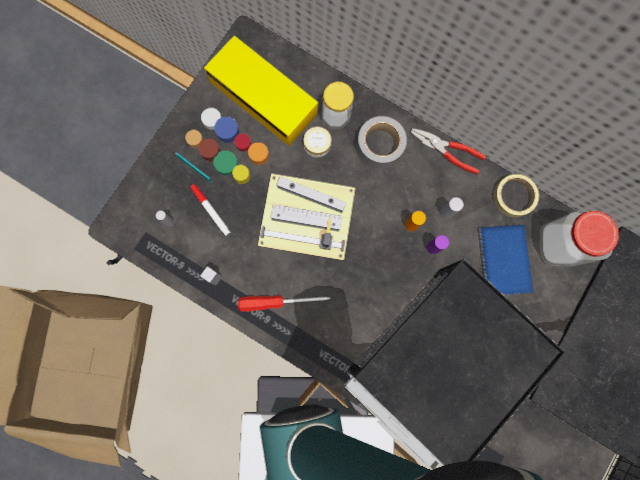

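View pics/scene0.png

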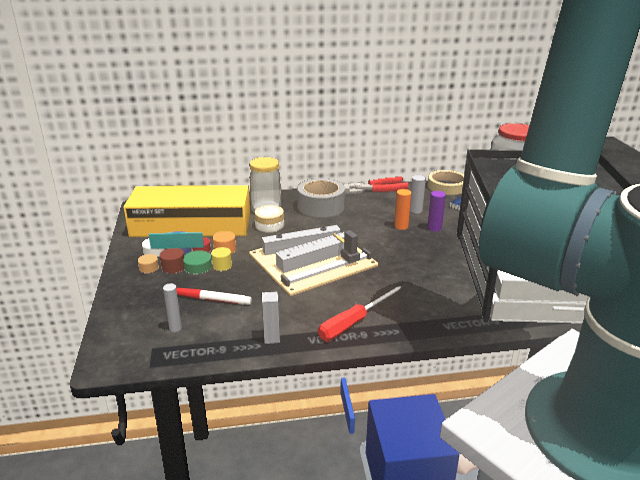

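The thick bar's possible look-alikes in the top view are the grey one at (456,205), orange at (416,221) and purple at (440,244). The thin round bar at (161,216) and the square bar at (209,274) are also candidates. Grey at (456,205) is the one to take. The slot mouth faces left (+y), and the cursor is at the narrow right end. Next I'll take a close crop and measure.

Run:
```python
from h import *
D=np.load("topD.npy"); C=cam("top"); P=cloud(C,D); I=cv2.imread("pics/top0.png")
z=P[...,2]
def box(u0,u1,v0,v1,zl,zh):
    m=np.zeros(z.shape,bool); m[v0:v1,u0:u1]=1; m&=(z>zl)&(z<zh)&(D>0); return m
for n,b in dict(thick=(440,470,192,225),orange=(404,430,205,240),purple=(425,452,230,258),thin=(150,172,205,230),square=(195,222,262,288)).items():
    q=P[box(*b,.073,.09)]; print(n,len(q),q.mean(0).round(4),np.ptp(q,0).round(3))
for n,b in dict(chest=(340,560,265,470),jar=(540,620,210,265),ring=(495,540,170,220)).items():
    q=P[box(*b,.02,1)]; print(n,q.min(0).round(3),q.max(0).round(3))
q=P[box(255,360,170,265,.032,.044)]; print("jaws",len(q))
S=cam("scene")
# tops
m=box(255,360,170,265,.03,.08)
n,l,st,ce=cv2.connectedComponentsWithStats(m.astype(np.uint8))
for i in range(1,n):
    if st[i,4]>20:
        r=cv2.minAreaRect(P[l==i][:,:2].astype(np.float32)*1000); print(i,st[i,4],P[l==i].mean(0).round(4),np.round(r[0]),np.round(r[1]),r[2])
s=bot.read_state(); print(cv2.Rodrigues(np.array(s["tcp_rot"],float))[0].round(2).tolist(), np.round(s["wrist_force"],2), s["tool_pos"])
Ic=cv2.imread("pics/scene0.png")
a=cv2.resize(I[165:275,250:480],None,fx=3.4,fy=3.4,interpolation=2)[:,:780]
b=cv2.resize(Ic[165:245,380:470],(225,200)); a[-200:,:225]=b; cv2.imwrite("pics/crop.png",a)
```

```text
thick 161 [ 0.5938 -0.2712  0.0798] [0.027 0.03  0.013]
orange 161 [ 0.5624 -0.1924  0.0797] [0.029 0.028 0.012]
purple 169 [ 0.5126 -0.2409  0.0799] [0.029 0.029 0.013]
thin 81 [0.5482 0.3377 0.0798] [0.02  0.018 0.013]
square 147 [0.4303 0.2333 0.08  ] [0.031 0.031 0.011]
chest [ 0.068 -0.506  0.02 ] [ 0.48  -0.009  0.76 ]
jar [ 0.476 -0.648  0.02 ] [ 0.606 -0.476  0.157]
ring [ 0.588 -0.476  0.02 ] [ 0.691 -0.377  0.069]
jaws 1678
1 694 [0.6157 0.0312 0.0382] [616.  31.] [153.  22.] 70.10396575927734
2 1170 [0.5568 0.0336 0.0403] [544.  44.] [150.  75.] 81.07015991210938
[[0.97, 0.24, 0.0], [0.24, -0.97, -0.0], [-0.0, 0.0, -1.0]] [ 0.9  -0.94  0.68] [ 0.16295246 -0.6550373   0.24530979]
```

View pics/crop.png

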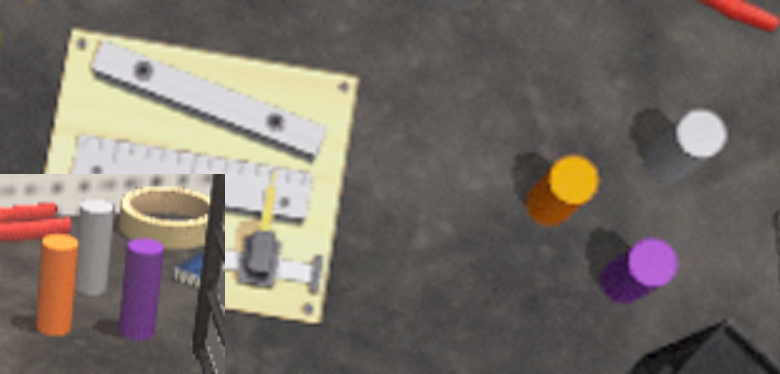

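Run:
```python
from h import *
D=np.load("topD.npy"); C=cam("top"); P=cloud(C,D)
for u,v in [(460,270),(500,300),(550,350),(450,350),(380,370),(400,330),(420,420),(440,450),(360,385),(620,300),(560,400),(600,430)]: print((u,v),P[v,u].round(3))
```

```text
(460, 270) [ 0.446 -0.255  0.167]
(500, 300) [ 0.392 -0.33   0.168]
(550, 350) [ 0.303 -0.419  0.172]
(450, 350) [ 0.297 -0.234  0.169]
(380, 370) [ 0.258 -0.104  0.174]
(400, 330) [ 0.331 -0.141  0.168]
(420, 420) [ 0.172 -0.179  0.168]
(440, 450) [ 0.122 -0.214  0.17 ]
(360, 385) [ 0.226 -0.074  0.118]
(620, 300) [ 0.404 -0.6    0.096]
(560, 400) [ 0.205 -0.47   0.095]
(600, 430) [ 0.151 -0.544  0.099]
```

Call:
carry_out:
  series: "0.018 0.016 0.01 -1;0.036 0.032 0.01 -2;0.036 0.032 0.01 -2;0.036 0.032 0 -2;0.036 0.032 0 -2;0.036 0.032 0 -2;0.036 0.032 0 -2;0.036 0.032 0 -2;0.036 0.032 0 -2;0.036 0.032 0 -2;0.036 0.032 0 -2;0.036 0.032 0 -1;0.018 0.016 -0.02 0;0 0 -0.02 0;0 0 0 0"
  jaw: 0.3

```text
time: 2.78
tool_pos: [0.5921, -0.2709, 0.2311]
tcp_rot: [-3.132, 0.22, 0.011]
wrist_force: [-0.3, 0.7, 0.5]
width: 0.651
grip_force: 0.0
```

Run:
```python
from h import *
C=cam("wrist"); I,D=eyes.read_camera("wrist"); cv2.imwrite("pics/w1.png",I); P=cloud(C,D)
s=bot.read_state(); print(s["time"],s["tool_pos"],s["q"],cv2.Rodrigues(np.array(s["tcp_rot"],float))[0].round(3)[:2,1])
for d in spot_in("wrist","thick_bar"):
    print(d["score"],np.round(d["rect"]))
m=((P[...,2]>.074)&(P[...,2]<.09)&(D>0)).astype(np.uint8)
n,l,st,ce=cv2.connectedComponentsWithStats(m)
for i in range(1,n):
    if st[i,4]>60: print(st[i],cv2.minEnclosingCircle((P[l==i][:,:2]*1000).astype(np.float32)),P[l==i].mean(0).round(4),I[l==i].mean(0).round())
```

```text
2.825 [ 0.59282659 -0.27154671  0.23282697] [-4.67379280e-01  2.31567112e-01  1.66701143e+00 -7.17283929e-04
  1.24756186e+00  1.24484860e+00] [-0.141 -0.99 ]
0.88 [309. 295.  32.  64.]
0.87 [242. 258.  52.  56.]
0.56 [327. 213.  38.  49.]
[ 396    0  244  117 2268] ((693.3362426757812, -431.3299865722656), 101.8423843383789) [ 0.696  -0.4269  0.0821] [106. 111. 116.]
[ 573  194   67  114 1663] ((535.703125, -508.5320129394531), 49.29048538208008) [ 0.549  -0.4875  0.0821] [154. 157. 159.]
[ 308  202   37   37 1049] ((596.0325317382812, -273.6829833984375), 14.924992561340332) [ 0.5969 -0.2738  0.0815] [234. 233. 235.]
[222 250  36  36 978] ((564.4142456054688, -194.77835083007812), 15.280720710754395) [ 0.5656 -0.1957  0.0813] [  3. 155. 235.]
[288 294  33  35 881] ((514.992919921875, -243.49203491210938), 15.34744930267334) [ 0.5166 -0.2434  0.0811] [208.  78. 171.]
[313 352  89  52 929] ((429.59246826171875, -282.4610595703125), 46.226600646972656) [ 0.4415 -0.2815  0.0821] [27. 25. 27.]
[587 355  53  71 685] ((393.6492919921875, -521.602783203125), 40.67097091674805) [ 0.3938 -0.521   0.0859] [20. 20. 20.]
[285 385  28  35 268] ((413.9864196777344, -220.70643615722656), 25.821022033691406) [ 0.4165 -0.2235  0.0816] [ 93.  97. 100.]
[453 426  40  32 345] ((349.0159606933594, -386.39532470703125), 25.602802276611328) [ 0.3494 -0.3863  0.0825] [23. 22. 22.]
```

Call:
carry_out:
  series: "0.002 -0.001 -0.03 0;0 0 -0.04 0;0 0 -0.04 0;0 0 -0.04 0;0 0 -0.023 0;0 0 0 0;0 0 0 0"

```text
time: 3.75
tool_pos: [0.5978, -0.2733, 0.0642]
tcp_rot: [3.133, -0.221, 0.004]
wrist_force: [0.3, -0.3, 0.5]
width: 0.651
grip_force: 0.0
```

Call:
carry_out:
  series: "0 0 0 0;0 0 0 0;0 0 0 0;0 0 0 0;0 0 0.01 0;0 0 0.04 0;0 0 0.03 0;0 0 0 0"
  jaw: -1
  grip_force: 40

```text
time: 4.75
tool_pos: [0.5988, -0.2727, 0.1454]
tcp_rot: [3.132, -0.22, 0.009]
wrist_force: [0.2, 0.1, -2.8]
width: 0.345
grip_force: 39.9
```

Call:
carry_out:
  series: "0 0.01 0.05 0;0 0.03 0.035 0;0 0.045 0.02 0;0 0.045 0 0;0 0.045 0 0;-0.01 0.045 0 0;0 0.045 0 0;0 0.035 0 0;0 0.015 0 0;0 0 0 0;0 0 0 0"

```text
time: 6.12
tool_pos: [0.5867, 0.0419, 0.2466]
tcp_rot: [3.133, -0.221, -0.002]
wrist_force: [0.1, -0.4, -2.9]
width: 0.342
grip_force: 40.4
```

Run:
```python
from h import *
C=cam("wrist"); I,D=eyes.read_camera("wrist"); cv2.imwrite("pics/w2.png",I); P=cloud(C,D); np.save("w2P.npy",P); np.save("w2D.npy",D)
s=bot.read_state(); print(s["time"],s["tool_pos"],C[2])
for t in ["thick_bar","straight_jaw","slanted_jaw","cursor","pointer"]:
  for d in spot_in("wrist",t)[:2]: print(t,d["score"],np.round(d["rect"]))
```

```text
6.175 [0.58686504 0.04171918 0.24680336] [0.66644798 0.03086174 0.37687626]
thick_bar 0.93 [610. 247.  60.  44.]
thick_bar 0.74 [323. 319.  81. 136.]
straight_jaw 0.9 [328. 227. 154.  37.]
slanted_jaw 0.95 [331. 174. 164.  56.]
cursor 0.61 [379. 263.  22.  72.]
pointer 0.94 [376. 260.  28.  71.]
pointer 0.74 [328. 214. 191. 161.]
```

View pics/w2.png

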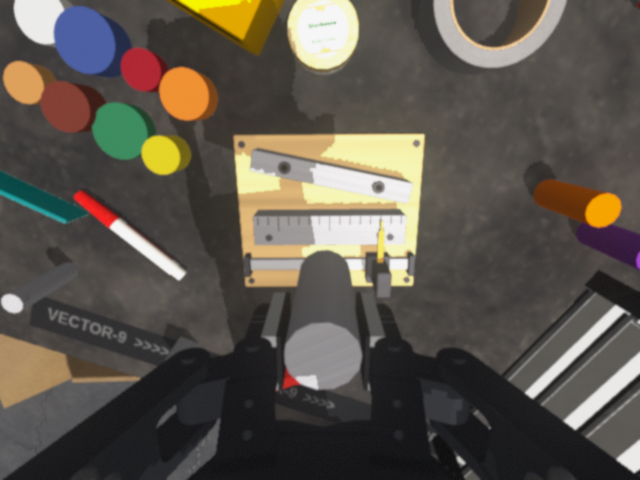

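The slot is clear in this view. The straight jaw's face edge runs from about (254,211) to (404,211), the slanted jaw's top from (251,155) to (411,190), the mouth is on the left, and the pointer tip is at (380,221).

```bash
cat > g.py <<'E'
from h import *
def fit(I,D,C,plot=None):
    P=cloud(C,D); z=P[...,2]
    fl=(z<.02)&(z>-.01)
    out={}
    bx=[(246,420,140,205,'sl'),(246,420,206,246,'st')]
    for u0,u1,v0,v1,n in bx:
        m=np.zeros(z.shape,bool); m[v0:v1,u0:u1]=1; m&=(D>0)
        zz=z[m&(z>.028)&(z<.06)]; zt=np.median(zz); m&=(abs(z-zt)<.006)
        q=P[m][:,:2]
        r=cv2.minAreaRect((q*1000).astype(np.float32)); print(n,zt.round(4),m.sum(),np.round(r[0],1),np.round(r[1],1),round(r[2],2))
        # face edge per column
        pts=[]
        for u in range(u0,u1):
            vs=np.where(m[:,u])[0]
            if len(vs)>6:
                v=vs.max()+.5 if n=='sl' else vs.min()-.5
                pts.append(at_z(C,u,v,.038)[:2])
        pts=np.array(pts); l=cv2.fitLine(pts.astype(np.float32),cv2.DIST_HUBER,0,.001,.001)[:,0]
        d=l[:2]*np.sign(l[1]); out[n]=(l[2:],d,pts); print(n,'dir deg',np.degrees(np.arctan2(d[1],d[0])).round(2),'pt',l[2:].round(4))
    return out
E
python3 - <<'E'
from g import *
C=cam("wrist"); I=cv2.imread("pics/w2.png"); D=np.load("w2D.npy")
o=fit(I,D,C)
p0,dy,pts=o['st']; dx=np.array([dy[1],-dy[0]])
yy=(pts-p0)@dy; y0=(yy.min()+yy.max())/2; O=p0+y0*dy; print('len',np.ptp(yy),'O',O.round(4),'dx',dx,'dy',dy)
q,ds,_=o['sl']
# slanted face in gauge coords
a=np.array([(q-O)@dx,(q-O)@dy]); s=np.array([ds@dx,ds@dy]); th=np.degrees(np.arctan2(s[0],s[1])); print('slant',th)
w0=a[0]-a[1]*s[0]/s[1]; print('gap at y=0',w0)
t=np.radians(12); w12=a[0]-a[1]*np.tan(t)
for w,t in((w0,np.radians(th)),(w12,t)):
    y=(15+15/np.cos(t)-w*1000)/np.tan(t); print('wedge y mm',y,'world',O+dx*.015+dy*y/1000)
tip=at_z(C,380,221,.042)[:2]; print('tip gauge',(tip-O)@dx,(tip-O)@dy)
# held bar
s=bot.read_state(); print(s['tool_pos'], (s['tool_pos'][:2]-O)@dx,(s['tool_pos'][:2]-O)@dy)
E
```

```text
sl 0.0405 3562 [618.9  29.9] [154.2  20.3] 70.28
sl dir deg 70.29 pt [0.6135 0.0452]
st 0.0404 4607 [567.7  38.9] [150.4  30.7] 82.43
st dir deg 81.9 pt [0.5835 0.0393]
len 0.14869340661913588 O [0.5832 0.0368] dx [ 0.99003136 -0.14084695] dy [0.14084695 0.99003136]
slant 11.617367
gap at y=0 0.026215379340572845
wedge y mm 19.934848128214075 world [0.60082529 0.05444786]
wedge y mm 19.794655438487357 world [0.60080555 0.05430906]
tip gauge -0.006510055043230484 -0.04961810015039242
[0.58704176 0.04217716 0.2473588 ] 0.003082157117694579 0.005845099697985915
```

Run:
```python
from h import *
C=cam("wrist"); D=np.load("w2D.npy"); P=cloud(C,D); s=bot.read_state()
m=np.zeros(D.shape,bool); m[310:400,275:372]=1
print(np.percentile(P[m&(D>0)][:,2],[5,50,95]))
zt=np.median(P[345:365,310:335,2]); m&=(abs(P[...,2]-zt)<.004)&(D>0)
(c,r)=cv2.minEnclosingCircle((P[m][:,:2]*1000).astype(np.float32)); print(zt,c,r,P[m].mean(0),s["tool_pos"])
```

```text
[0.00213918 0.26437653 0.27315313]
0.2647232177557572 (589.953125, 41.92110061645508) 20.035964965820312 [0.58701753 0.04243665 0.26457827] [0.58704176 0.04217716 0.2473588 ]
```

Call:
carry_out:
  series: "0.012 0.026 0 0;0.013 0.03 -0.02 0;0 0 -0.04 0;0 0 -0.04 0;0 0 -0.025 0;0 0 0 0;0 0 0 0"

```text
time: 7.3
tool_pos: [0.613, 0.0989, 0.1236]
tcp_rot: [-3.133, 0.221, -0.003]
wrist_force: [-0.1, -1.2, -2.1]
width: 0.341
grip_force: 40.5
```

Run:
```python
from h import *
C=cam("wrist"); I,D=eyes.read_camera("wrist"); cv2.imwrite("pics/w3.png",I)
s=bot.read_state(); O=np.array([.5832,.0368]);dy=np.array([.1408,.99]);dx=np.array([.99,-.1408])
d=np.mean([bot.read_state()["tool_pos"] for _ in range(1)],0); print(s["time"],d,(d[:2]-O)@dx,(d[:2]-O)@dy)
```

```text
7.35 [0.61346822 0.09899533 0.12428235] 0.021208439470274856 0.06583514359366707
```

View pics/w3.png

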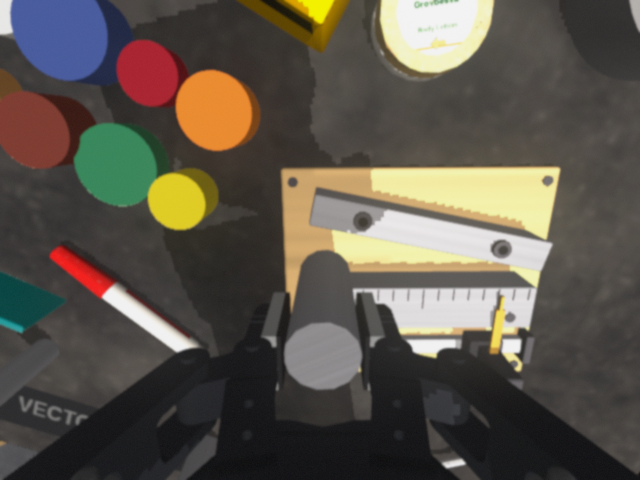

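Run:
```python
from h import *
C=cam("wrist"); O=np.array([.5832,.0368]);dy=np.array([.1408,.99]);dx=np.array([.99,-.1408])
for u,v,z in [(370,289,.038),(450,289,.038),(530,289,.038),(312,224,.038),(400,241,.038),(548,270,.038),(502,296,.042)]:
    q=at_z(C,u,v,z)[:2]-O; print((u,v),(q@dx*1000).round(1),(q@dy*1000).round(1))
q=at_z(C,325,251,.124-.0635)[:2]-O; print('bar bottom far edge',q@dx*1000,q@dy*1000)
```

```text
(370, 289) -3.1 34.5
(450, 289) -3.1 -18.9
(530, 289) -3.0 -72.3
(312, 224) 41.8 72.9
(400, 241) 30.6 16.7
(548, 270) 10.7 -81.6
(502, 296) -6.2 -52.2
bar bottom far edge 31.786122441520465 64.79350704023622
```

Call:
carry_out:
  series: "-0.0015 0 -0.01 0;0 0 -0.015 0;0 0 -0.01 0;0 0 -0.006 0;0 0 -0.003 0;0 0 0 0;0 0 0 0"

```text
time: 8.22
tool_pos: [0.6109, 0.099, 0.0788]
tcp_rot: [-3.134, 0.22, -0.001]
wrist_force: [-0.4, -0.6, -2.5]
width: 0.342
grip_force: 40.5
```

Call:
carry_out:
  series: "0 0 -0.002 0;0 0 -0.002 0;0 0 -0.001 0;0 0 0 0"

```text
time: 8.72
tool_pos: [0.6103, 0.0989, 0.0731]
tcp_rot: [3.134, -0.22, -0.001]
wrist_force: [0.4, 0.5, -2.9]
width: 0.337
grip_force: 40.5
```

Call:
carry_out:
  series: "0 0 -0.001 0;0 0 -0.001 0;0 0 0 0"

```text
time: 9.1
tool_pos: [0.6109, 0.099, 0.0725]
tcp_rot: [-3.134, 0.22, -0.001]
wrist_force: [-3.5, -1.0, 5.1]
width: 0.339
grip_force: 41.3
```

Call:
carry_out:
  series: "0 0 0.001 0;-0.0012 -0.0049 0 0;-0.0012 -0.0049 0 0;-0.0012 -0.0049 0 0;-0.0012 -0.0049 0 0;-0.0012 -0.0049 0 0;-0.0012 -0.0049 0 0;0 0 0 0"

```text
time: 10.1
tool_pos: [0.6034, 0.0689, 0.0725]
tcp_rot: [3.133, -0.22, 0.001]
wrist_force: [0.6, 0.8, 1.5]
width: 0.342
grip_force: 40.8
```

Call:
carry_out:
  series: "-0.0007 -0.0029 0 0;-0.0007 -0.0029 0 0;0 0 0 0"

```text
time: 10.48
tool_pos: [0.6024, 0.0636, 0.0725]
tcp_rot: [3.134, -0.22, 0.002]
wrist_force: [3.7, 2.2, 0.2]
width: 0.338
grip_force: 40.7
```

Call:
carry_out:
  series: "-0.0007 -0.0029 0 0;0 0 0 0"

```text
time: 10.72
tool_pos: [0.602, 0.0608, 0.0725]
tcp_rot: [-3.134, 0.22, -0.003]
wrist_force: [5.0, 2.0, 0.6]
width: 0.334
grip_force: 40.6
```

Call:
carry_out:
  series: "-0.0007 -0.0029 0 0;0 0 0 0"

```text
time: 10.98
tool_pos: [0.6015, 0.0578, 0.0725]
tcp_rot: [-3.134, 0.22, -0.004]
wrist_force: [5.7, 2.6, -0.2]
width: 0.334
grip_force: 40.6
```

Call:
carry_out:
  series: "0.0006 -0.003 0 0;0 0 0 0"

```text
time: 11.22
tool_pos: [0.6014, 0.0549, 0.0725]
tcp_rot: [-3.134, 0.22, -0.001]
wrist_force: [4.4, 4.0, 1.2]
width: 0.343
grip_force: 40.8
```

Call:
carry_out:
  series: "0 -0.003 0 0;0 0 0 0"

```text
time: 11.48
tool_pos: [0.601, 0.052, 0.0725]
tcp_rot: [-3.134, 0.22, -0.0]
wrist_force: [2.0, 3.7, 2.9]
width: 0.338
grip_force: 40.8
```

Call:
carry_out:
  series: "-0.0004 -0.003 0 0;0 0 0 0"

```text
time: 11.72
tool_pos: [0.6007, 0.049, 0.0725]
tcp_rot: [-3.134, 0.22, -0.0]
wrist_force: [2.3, 3.7, 4.0]
width: 0.341
grip_force: 40.8
```

Call:
carry_out:
  series: "-0.0004 -0.003 0 0;0 0 0 0"

```text
time: 11.98
tool_pos: [0.6004, 0.047, 0.0724]
tcp_rot: [-3.132, 0.221, -0.0]
wrist_force: [2.6, 6.5, 2.3]
width: 0.336
grip_force: 40.7
```

Call:
carry_out:
  series: "-0.0004 -0.003 0 0;0 0 0 0"

```text
time: 12.22
tool_pos: [0.6002, 0.0459, 0.0725]
tcp_rot: [-3.129, 0.222, -0.001]
wrist_force: [3.8, 13.6, 1.7]
width: 0.339
grip_force: 40.6
```

Call:
carry_out:
  series: "-0.0004 -0.003 0 0;0 0 0 0"

```text
time: 12.48
tool_pos: [0.5999, 0.0448, 0.0729]
tcp_rot: [-3.126, 0.223, -0.001]
wrist_force: [3.3, 18.7, 4.3]
width: 0.334
grip_force: 41.1
```

Call:
carry_out:
  series: "0.0002 0.002 0 0;0.0002 0.002 0 0;0 0 0 0"

```text
time: 12.85
tool_pos: [0.6, 0.0455, 0.0728]
tcp_rot: [-3.132, 0.22, -0.0]
wrist_force: [3.0, 7.7, 4.9]
width: 0.339
grip_force: 40.8
```

Call:
carry_out:
  series: "0 0 0 0;0 0 0 0;0 0 0 0;0 0 0 0"
  jaw: 0.2

```text
time: 13.35
tool_pos: [0.5993, 0.0436, 0.0719]
tcp_rot: [3.133, -0.22, -0.002]
wrist_force: [1.0, -0.2, 0.3]
width: 0.599
grip_force: 0.0
```

Call:
carry_out:
  series: "0 0 0.02 0;0 0 0.05 0;0 0 0.06 0;-0.03 0 0.04 0;0 0 0 0;0 0 0 0"

```text
time: 14.1
tool_pos: [0.5699, 0.0439, 0.243]
tcp_rot: [-3.134, 0.22, -0.002]
wrist_force: [0.4, 0.3, -1.1]
width: 0.602
grip_force: 0.0
```

Run:
```python
from h import *
C=cam("wrist"); I,D=eyes.read_camera("wrist"); cv2.imwrite("pics/w4.png",I); np.save("w4D.npy",D); P=cloud(C,D)
O=np.array([.5832,.0368]);dy=np.array([.1408,.99]);dx=np.array([.99,-.1408])
print(bot.read_state()["time"],bot.read_state()["tool_pos"])
m=((P[...,2]>.083)&(P[...,2]<.097)&(D>0)).astype(np.uint8); n,l,st,_=cv2.connectedComponentsWithStats(m)
for i in range(1,n):
    if st[i,4]>100:
        q=P[l==i]; c,r=cv2.minEnclosingCircle((q[:,:2]*1000).astype(np.float32)); c=np.array(c)/1000-O
        print(st[i],q.mean(0).round(4),r,'gauge',c@dx,c@dy)
for t in ["cursor","pointer"]:
  for d in spot_in("wrist",t)[:2]: print(t,d["score"],np.round(d["rect"]))
```

```text
14.15 [0.56942363 0.04389402 0.24169226]
[  0 153  83  46 674] [0.6419 0.2591 0.0904] 33.274044036865234 gauge 0.027545414853515526 0.2313164254736328
[ 298  174   37   38 1074] [0.5986 0.0458 0.0897] 15.002568244934082 gauge 0.013300363291015567 0.01128238282684325
[ 562  330   78   80 1243] [ 0.39   -0.1996  0.089 ] 49.472381591796875 gauge -0.1571194809228516 -0.2616479704125977
[477 465  23  15 176] [ 0.2727 -0.0938  0.0882] 13.800936698913574 gauge -0.29087004552246093 -0.17085415484252933
cursor 0.78 [380. 245.  28.  75.]
pointer 0.9 [378. 247.  29.  69.]
pointer 0.51 [330. 199. 198. 169.]
```

View pics/w4.png

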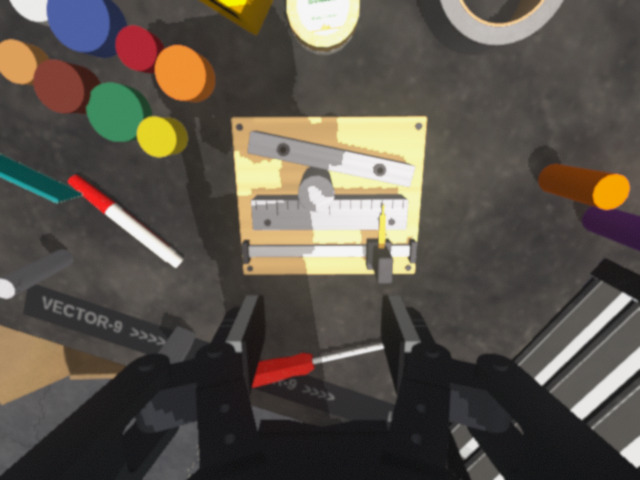

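Run:
```python
from h import *
C=cam("wrist"); D=np.load("w4D.npy"); P=cloud(C,D)
O=np.array([.5832,.0368]);dy=np.array([.1408,.99]);dx=np.array([.99,-.1408])
m=np.zeros(D.shape,bool); m[235:290,365:400]=1; m&=(P[...,2]>.064)&(P[...,2]<.08); q=P[m]; g=np.c_[(q[:,:2]-O)@dx,(q[:,:2]-O)@dy]
print(m.sum(),q.mean(0),g.min(0),g.max(0),g.mean(0),(g.min(0)+g.max(0))/2)
t=at_z(C,382,206,.042)[:2]-O; print('tip',t@dx,t@dy)
c=np.array([-.060,(g.min(0)+g.max(0))[1]/2]); w=O+dx*c[0]+dy*c[1]; print('tab world',w,'delta',w-bot.read_state()["tool_pos"][:2])
```

```text
429 [ 0.51556816 -0.00522903  0.06893643] [-0.07471788 -0.05871662] [-0.04891387 -0.04455719] [-0.06103783 -0.0511313 ] [-0.06181587 -0.05163691]
tip -0.008674029232191838 -0.05054501842776366
tab world [ 0.51652952 -0.00587254] delta [-0.05260386 -0.04976325]
```

Call:
carry_out:
  series: "-0.027 -0.025 0 0;-0.026 -0.025 0 0;0 0 -0.05 0;0 0 -0.05 0;0 0 -0.04 0;0 0 -0.03 0;0 0 -0.017 0;0 0 0 0;0 0 0 0"

```text
time: 15.38
tool_pos: [0.5179, -0.0061, 0.0562]
tcp_rot: [-3.134, 0.22, -0.002]
wrist_force: [0.5, 0.3, 0.7]
width: 0.601
grip_force: 0.0
```

Call:
carry_out:
  series: "0 0 0 0;0 0 0 0;0 0 0 0;0 0 0 0;0 0 0 0;0 0 0 0"
  jaw: -1
  grip_force: 30

```text
time: 16.12
tool_pos: [0.5178, -0.0061, 0.0565]
tcp_rot: [3.134, -0.22, 0.003]
wrist_force: [-1.0, -0.3, 6.4]
width: 0.159
grip_force: 32.7
```

Call:
carry_out:
  series: "0.0004 0.003 0 0;0.0009 0.0062 0 0;0.0009 0.0062 0 0;0.0009 0.0062 0 0;0.0009 0.0062 0 0;0.0009 0.0062 0 0;0.0009 0.0062 0 0;0.0009 0.0062 0 0;0.0009 0.0062 0 0;0.0009 0.0062 0 0;0.0004 0.0032 0 0;0 0 0 0;0 0 0 0"

```text
time: 17.75
tool_pos: [0.5262, 0.0563, 0.0565]
tcp_rot: [-3.133, 0.22, -0.001]
wrist_force: [-1.4, 1.0, 6.6]
width: 0.155
grip_force: 33.0
```

Call:
carry_out:
  series: "0 0 0 0;0 0 0 0;0 0 0 0;0 0 0 0;0 0 0.02 0;0 0 0.05 0;0 0 0.06 0;0 0 0.04 0;0 0 0 0;0 0 0 0"
  jaw: 0.2

```text
time: 19.0
tool_pos: [0.5252, 0.0559, 0.2245]
tcp_rot: [3.134, -0.22, -0.002]
wrist_force: [-1.3, -0.7, -0.3]
width: 0.601
grip_force: 0.0
```

Run:
```python
from h import *
C=cam("wrist"); I,D=eyes.read_camera("wrist"); P=cloud(C,D); print(bot.read_state()["time"])
O=np.array([.5832,.0368]);dy=np.array([.1408,.99]);dx=np.array([.99,-.1408])
for a,b,x0,x1 in((.083,.097,-.01,.04),(.064,.08,-.08,-.045)):
    gx=(P[...,:2]-O)@dx; gy=(P[...,:2]-O)@dy
    m=(P[...,2]>a)&(P[...,2]<b)&(D>0)&(gx>x0)&(gx<x1)&(abs(gy)<.07)
    print(m.sum(),gx[m].min(),gx[m].max(),gy[m].min(),gy[m].max(),gy[m].mean())
v,u=proj(C,[*(O+dy*.01),.05])[::-1].astype(int); print(u,v)
c=I[max(0,v-80):v+100,max(0,u-120):u+120]; cv2.imwrite("pics/w5.png",cv2.resize(c,None,fx=3,fy=3,interpolation=2))
```

```text
19.05
1393 -0.0010662425659855473 0.027901771764065195 -0.0034273216374723515 0.025857032651682904 0.011117065721384168
522 -0.0734382174552821 -0.04825071973770027 0.004843857049914979 0.018273252614148354 0.01157726209385578
323 149
```

View pics/w5.png

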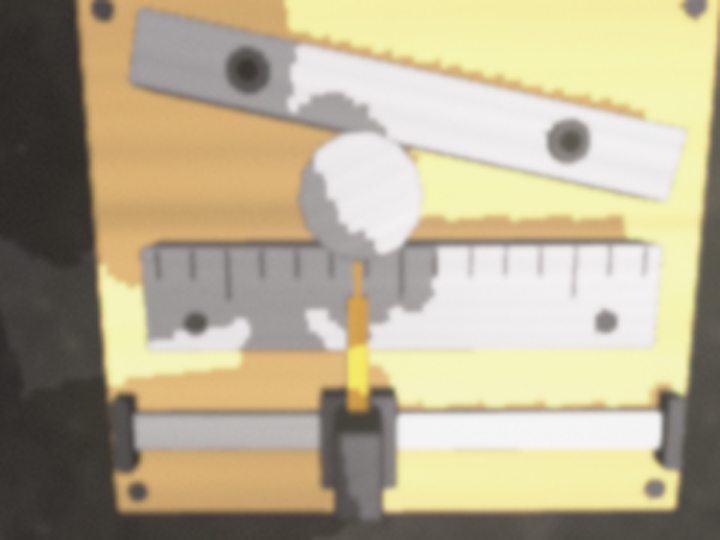

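The bar stands upright, wedged between both jaws (disc at crop 361,194), and the pointer tip at crop (357,262) lines up with it. By depth the bar axis is at 11.1 mm and the cursor at 11.6 mm along the slot.

```bash
python3 -c "
from workcell import bot
print(bot.finish_job())"
```

```text
the job is handed in; nothing more can be done
None
```

The thick grey bar is wedged upright between both jaws, and the cursor pointer is within about 0.5 mm of its axis along the slot by camera depth. I never approached the thin and square bars, and I handed the job in at about 19 s of the 53 s allowed; no verdict came back.

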